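# Raise the hold-down arm and feed a shingle pack to the stop

## Task

Using only pushes of the fingers, push the counterweighted hold-down arm of the shingle press up past its balance point, so that it stays raised by itself when you let go of it. Then push the strapped pack of shingles along the lane, under the raised arm, until its end rests against the stop. Never pinch the crossbar, ram or lift the pack, and leave the other things on the bench where they are.

Things in the scene. Friction and masses are not known exactly. Their poses are not given: they have to be found in the camera images.
- press: Fixed bench press with a straight lane. Origin on the bench (z=0) under mid-lane, below the lowered arm's head. y runs along the lane from stop (-y) to open feeding end (+y); x across it, to the arm's hinge; z up. Base board 20 mm thick: its top is the lane floor, x -140 to 200, y -120 to 280 mm. Side rails 14 mm thick, 98 mm apart inside, 28 mm above the floor, y -90 to 270.
- gate (a joint): Hold-down arm's angle, rad: 0 = lowered, level, from hinge towards -x of press; 1.4 = raised, nearly upright, on its end stop. Below about 0.83 rad it falls back, beyond it rises by itself. Wooden beam 34 mm square; head 85 x 34 mm under it bars the lane to 16 mm above its floor; steel weight on a tail behind the hinge. Raised, the head juts out to mid-lane (x = -5 mm), over 150 mm above the bench.
- gate_hinge (a point): The hinge axis of the arm, at the arm's middle plane: 100 mm in x from the press's origin, 115 mm above the bench. It does not move when the arm turns.
- bar: Crossbar at the arm's free end, to push the arm up by: freely turning round dowel, 26 mm diameter, 120 mm long along the press's y, on a 26 mm square upright. Origin: centre. Lowered, 162 mm from the hinge in the press's -x and 60 mm above the hinge (175 mm above the bench). Moves on a 173 mm arc about the hinge, up and over to +x; needs 1 to 3 N. Pinching it or over 25 N on it fails.
- pack: The strapped pack itself (see pack_center); origin at the centre of its underside, axes the same.
- pack_center (a point): Centre of the strapped pack of shingles: 90 mm across the lane, 160 mm along it, 55 mm high, 0.3 to 0.55 kg, loose on the lane floor between the rails, at first on the feeding side (+y) of the lowered arm. Axes nearly those of the press.
- pack_lead (a point): Middle of the pack's leading end face (its -y end), the one that must come to rest against the stop.
- pack_back (a point): Middle of the pack's rear end face (its +y end), the one to push on, 27 mm above the lane floor.
- stop_face (a point): Middle of the face of the fixed stop, a wooden block 126 mm wide across the -y end of the lane, 50 mm high above the lane floor. The face looks in the press's +y direction, 80 mm in -y from the press's origin; this point is 25 mm above the lane floor.
- mallet: Bystander: round wooden mallet standing on its head, 76 mm diameter, 210 mm tall, on the base board beyond the hinge-side rail. Origin: centre of its foot.
- tin: Bystander: round metal tin, 68 mm diameter, 60 mm high, on the base board in front of the lane. Origin: centre of its foot.
- gauge: Bystander: dark wooden gauge block, 50 x 70 x 50 mm, on the base board in front of the lane. Origin: centre of its underside.
- mug: Bystander: white mug, 80 mm diameter, 90 mm high, on the bench. Origin: centre of its foot.
- drawknife: Bystander: drawknife lying on the bench, about 280 mm wide, 27 mm high. Origin: under the middle of its blade.
- offcut: Bystander: single wooden shingle lying on the bench, 70 x 180 x 9 mm. Origin: centre of its underside.
Things that resemble listed ones, but are neither listed nor needed, are in the scene too. What is shaped like the pack but pink or red is not meant.

How it is judged:
On the way, in this order (a step that is already met when the one before it is completed fails the run):
1. the arm stands raised by itself, not touched on its crossbar (value of joint gate above 1.25 rad and contact force between the fingers and bar below 0.3 N), for 0.4 s.
2. the pack's leading end is against the stop (y of pack_lead in the frame of stop_face below 0.005 m), for 0.2 s.
At the end, for the whole second after the job is handed in: The arm stays raised by itself (above 1.25 rad) and the pack lies flat on the lane floor between the rails with its leading end within 5 mm of the stop (value of joint gate above 1.25 rad and y of pack_lead in the frame of stop_face between -0.004 and 0.005 m and x of pack_center in the frame of press between -0.012 and 0.012 m and height (world z) of pack_center below 0.053 m and angle between pack_center's own z axis and vertical below 0.05 rad); the robot touches nothing.
It fails at once if the pack is lifted or tipped (height (world z) of pack_center above 0.0625 m or angle between pack_center's own z axis and vertical above 0.15 rad).
It fails at once if the crossbar is pinched or struck (over 25 N) (contact force between the fingers and bar above 25 N).
It fails at once if the pack is rammed or squeezed (over 40 N) (contact force between the fingers and pack above 40 N).
It fails at once if a bystander is moved by more than 25 mm (distance of any of mallet, tin, gauge, mug, drawknife, offcut from where it was at the start of the episode above 0.025 m).
It also fails if it takes over 56 s, if anything falls off the work surface, if the arm or the gripper's body presses on something with over 40 N, if the wrist force passes 120 N, or if a joint passes its speed limit or range.

## Robot

A 6-joint arm with a two-finger parallel gripper is mounted at the origin on the work surface. World frame = base frame: x ahead of the robot, y to its left, z up, the work surface at z = 0. Lengths are in m, angles in rad, forces in N, time in s.
With the tool pointing down it reaches from about 0.35 to 0.975 m from the base axis. Payload 4.9 kg.
Tool frame: the origin (TCP) lies between the finger pads; the fingertips stand 22 mm ahead of it and the grasp point (between the pads) lies 3 mm ahead of it; z points along the fingers, y is the line along which they close (so a half turn about z gives the same grasp; the last joint's range is limited). The gripper opens to 85 mm and grips with 20 to 120 N. Pads are 22 mm wide; open, the fingers measure 114 mm over their backs; the gripper's body (76 mm by 85 mm) begins 54 mm behind the grasp point. The pads swing forward as they close: fully open they stand 13 mm farther back than shut.
Start: joints at [-1.432, 0.053, 1.613, -0, 1.476, -0.119], TCP at [0.159, -0.604, 0.253] pointing down, gripper open.
Joint ranges: [-3.01, 3.01], [-1.01, 2.22], [0.06, 2.58], [-1.02, 4.17], [0.09, 2.62], [-3.14, 3.14]. Speed limits (rad/s): [2.57, 2.57, 3.14, 3.14, 3.14, 3.14].

## Interface

Orientations are given as a unit quaternion [w, x, y, z].
In Python, from plant import state, grab_frame, get_calibration, job_done, recognise, regions_of gives the robot as it stands.
- The arm moves only by the tool apply_moves, never from a script. Its argument "targets" is a list of rows, each an object with "translation": the shift along the tool's x, y, z normalised to -1 to 1, where 1 is 100 mm, a list of three; "twist": the turn about the tool's z normalised to -1 to 1, where 1 is 0.1 rad; "hand": the opening, from 0 (shut) to 1 (fully open). A call has 1 to 8 rows; each row shifts and turns the commanded pose from where the row before left it, along the tool's axes as they then stand; what a row does not reach is not made up. A row lasts 1/10 s, in which the tool goes at most 50 mm and 8.59 degrees, less where a joint would pass 70% of its speed; a pose out of reach is approached as far as the arm can. A call with a number of a shift or a turn outside -1 to 1 is refused whole. A call with a gripper value outside its range is refused whole. The fingers move at their own pace and stop on an object; the grip force is fixed at half the most. Time passes only in rows, so rows that do not move let the fingers close. It gives the time, the measured TCP pose, the force, the opening and the grip force at its end, in the units of the state.
- state(): the state, without advancing time (a new reading comes with each control period).
- grab_frame(name): name is "scene" or "top" or "wrist"; returns the picture (400x640x3 uint8, red, green, blue); there is no depth.
- get_calibration(name): a dict with "camera_matrix" (3x3 intrinsics, pixels), "D" ([k1, k2, p1, p2, k3] as OpenCV has them; the pictures are not rectified), "pose" (4x4, takes a point from camera to world coordinates). Camera axes: x right, y up, looking along -z (the intrinsics and any distortion apply to the point x, -y, -z); pixel columns grow to the right and rows downward; lengths in m; the calibration is good to about 2 mm. A picture is of the moment at which its call begins: read the wrist's pose just before it. get_calibration takes no time and is no camera call; for the wrist camera it gives the pose at the moment of the call.
- job_done(): hands the job in; it is judged then, once.
Trained networks look in the newest picture that a camera, given by its name, has taken for a name from the list of things; names that differ only in an ending like _2 or _b are one class to them, and where a whole thing is asked for, a point or a joint stands for the part that bears it (a point fixed in the world has none). Each returns a list of dicts, best first, with "score" (0 to 1); they miss things now and then, are a little off and sometimes report something else, mostly with a low value. They report only what shows in the picture. A call takes as long as a camera call. They do not tell look-alikes from the thing itself.
- recognise(camera, query): "point" ([x, y, z] in m, in world coordinates, good to about 4 mm: the middle of the surface that is visible of it).
- regions_of(camera, query): "pixels" (400x640 bool, what is visible of it).
The state is a dict: "time": time; "joint_pos": joint angles; "joint_vel": joint speeds; "joint_efforts": joint torques, N m; "tool_pos": TCP position; "tool_rot": TCP orientation; "contact_force": force on the tool from outside, world axes, zero at the start; "ft_torque": the same for the moment, N m; "gripper_width": opening from 0.0 (shut) to 1.0 (fully open); "grasp_force": force on a finger pad.
Only numpy, scipy, OpenCV 4.12 (cv2) and the standard library are available. Lean on these libraries where they do the work, as an engineer would, in place of code of your own. Each camera call takes 0.05 s, during which the arm holds its last target. There are 200 camera calls.

## Working session

There is one attempt and no reset: what is moved stays moved. The work goes in short steps, Python scripts to look and compute and a tool call to move; the robot and the scene stay as the last step left them, time stands still between calls to the robot, and variables do not carry over. Pictures are saved under pics/ and viewed, at most 11 in all, crops included, and the job is handed in when it is done.

Besides the shell and the picture viewer there is one more tool, called after "Call:" by a JSON object that holds its "fn" and its "kwargs", one argument or row to a line. apply_moves: Moves the arm, as the interface text tells. Its arguments: {"type":"object","properties":{"targets":{"type":"array"}},"required":["targets"]}

```bash
mkdir -p pics; ls; python3 - <<'E'
from plant import *
import cv2,numpy as np
print(state())
for c in ["scene","top"]:
    im=grab_frame(c); cv2.imwrite(f"pics/{c}0.png",im[:,:,::-1])
    for q in ["press","gate","bar","pack","stop_face","mallet","tin","gauge","mug","drawknife","offcut"]:
        try: print(c,q,[(np.round(d["point"],3).tolist(),round(d["score"],2)) for d in recognise(c,q)[:3]])
        except Exception as e: print(c,q,e)
E
```

```text
pics
{'time': 0.0, 'joint_pos': array([-1.43202154e+00,  5.33364483e-02,  1.61429555e+00, -1.74254323e-07,
        1.47600929e+00, -1.19009083e-01]), 'joint_vel': array([-0.00019544,  0.00063594, -0.00023682,  0.00044477, -0.0006315 ,
        0.00106672]), 'joint_efforts': array([-8.32601672e-04, -3.93681300e+01, -3.70178068e+01, -1.44780815e-04,
        7.08708423e-03, -1.34278444e-06]), 'tool_pos': array([ 0.1592503 , -0.60376978,  0.25207471]), 'tool_rot': array([-1.02426526e-03,  9.91704406e-01,  1.28535291e-01, -1.02097259e-05]), 'contact_force': array([0.45741534, 0.09623445, 0.20608789]), 'ft_torque': array([ 0.02181319, -0.00111625,  0.02264013]), 'grasp_force': 0.0, 'gripper_width': 0.9997472195308831}
scene press [([0.692, -0.044, 0.023], 0.71), ([0.523, 0.068, 0.077], 0.18)]
scene gate [([0.604, -0.071, 0.131], 0.88)]
scene bar [([0.531, -0.058, 0.182], 0.62)]
scene pack [([0.213, 0.327, 0.053], 0.93), ([0.675, 0.367, 0.049], 0.86), ([0.626, 0.094, 0.073], 0.17)]
scene stop_face [([0.69, -0.041, 0.023], 0.72)]
scene mallet [([0.785, 0.098, 0.114], 0.6), ([0.542, 0.168, 0.0
[... 180 characters left out ...]
 -0.428, 0.058], 0.85)]
scene drawknife [([0.399, 0.461, 0.015], 0.72)]
scene offcut [([0.317, -0.271, 0.011], 0.97)]
top press [([0.635, -0.049, 0.021], 0.6), ([0.531, 0.162, 0.069], 0.21)]
top gate [([0.614, -0.083, 0.14], 0.6)]
top bar [([0.521, -0.061, 0.185], 0.6)]
top pack [([0.65, 0.362, 0.056], 0.8), ([0.187, 0.323, 0.056], 0.77), ([0.613, 0.082, 0.077], 0.58)]
top stop_face [([0.635, -0.049, 0.016], 0.95), ([0.754, 0.088, 0.112], 0.44)]
top mallet [([0.753, 0.09, 0.112], 0.83)]
top tin [([0.503, 0.057, 0.079], 0.53)]
top gauge [([0.526, 0.161, 0.07], 0.6)]
top mug [([0.529, -0.451, 0.045], 0.86)]
top drawknife [([0.39, 0.462, 0.017], 0.7)]
top offcut [([0.311, -0.276, 0.008], 0.85)]
```

View pics/scene0.png

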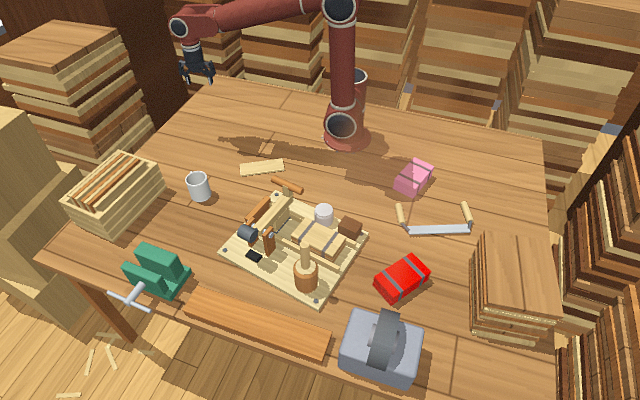

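View pics/top0.png

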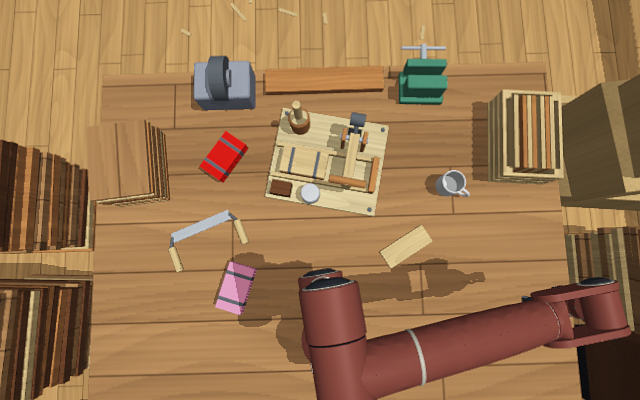

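```bash
cat > h.py <<'E'
from plant import *
import cv2,numpy as np
def proj(cam,P):
    c=get_calibration(cam);T=np.linalg.inv(c["pose"]);P=np.atleast_2d(P)
    p=P@T[:3,:3].T+T[:3,3];p=p*[1,-1,-1]
    return cv2.projectPoints(p,np.zeros(3),np.zeros(3),np.array(c["camera_matrix"]),np.array(c["D"]))[0].reshape(-1,2)
def back(cam,uv,z):
    c=get_calibration(cam);uv=np.array(uv,float).reshape(-1,1,2)
    n=cv2.undistortPoints(uv,np.array(c["camera_matrix"]),np.array(c["D"])).reshape(-1,2)
    d=np.c_[n[:,0],-n[:,1],-np.ones(len(n))]@np.array(c["pose"])[:3,:3].T;o=np.array(c["pose"])[:3,3]
    return o+d*((z-o[2])/d[:,2])[:,None]
def w(pose,P):
    x,y,a=pose;P=np.atleast_2d(P).astype(float)
    return np.c_[x+P[:,0]*np.cos(a)-P[:,1]*np.sin(a),y+P[:,0]*np.sin(a)+P[:,1]*np.cos(a),P[:,2]]
E
python3 - <<'E'
from h import *
from scipy.optimize import least_squares
B=np.array([[.2,.28,.02],[.2,-.12,.02],[-.14,-.12,.02],[-.14,.28,.02]])
uv={"top":[(280,108),(389,125),(375,216),(266,197)],"scene":[(322,307),(217,253),(277,191),(368,237)]}
for cams in (["top"],["scene"],["top","scene"]):
    r=least_squares(lambda p:np.concatenate([(proj(c,w(p,B))-uv[c]).ravel() for c in cams]),[.62,-.02,-.15])
    print(cams,r.x.round(4),r.fun.round(1))
p=r.x
def box(x0,x1,y0,y1,z0,z1):return np.array([[x,y,z] for x in(x0,x1) for y in(y0,y1) for z in(z0,z1)])
for cam,cr in (("top",(250,90,150,140)),("scene",(205,170,180,150))):
    im=cv2.imread(f"pics/{cam}0.png");x,y,ww,hh=cr;s=4 if 0 else 4
    im=cv2.resize(im[y:y+hh,x:x+ww],None,fx=s,fy=s,interpolation=cv2.INTER_CUBIC)
    def poly(P,col,cl=True):
        q=((proj(cam,w(p,P))-[x,y]+.5)*s).astype(np.int32);cv2.polylines(im,[q],cl,col,1)
    poly(B,(0,0,255)); poly([[-.063,-.08,.07],[.063,-.08,.07]],(255,0,0),False)
    poly([[-.062,-.06,.175],[-.062,.06,.175]],(0,255,0),False)
    for sx in(-.049,.049): poly([[sx,-.09,.048],[sx,.27,.048]],(255,0,255),False)
    cv2.imwrite(f"pics/{cam}1.png",im)
print("bar",w(p,[-.062,0,.175]))
E
```

```text
['top'] [ 0.5846 -0.0773 -0.1906] [ 1.6  0.1 -0.7 -0.3  0.1 -0.5 -1.   0.7]
['scene'] [ 0.5873 -0.069  -0.2027] [-1.9  3.5  0.7 -0.  -0.9 -0.8  2.2 -4.2]
['top', 'scene'] [ 0.5856 -0.0732 -0.1963] [ 0.8 -0.5 -1.5 -0.3 -1.3 -0.6 -2.2 -0.  -2.3  2.3  0.  -0.5 -2.  -1.4
  1.2 -5.3]
bar [[ 0.5248294  -0.06108627  0.175     ]]
```

View pics/top1.png

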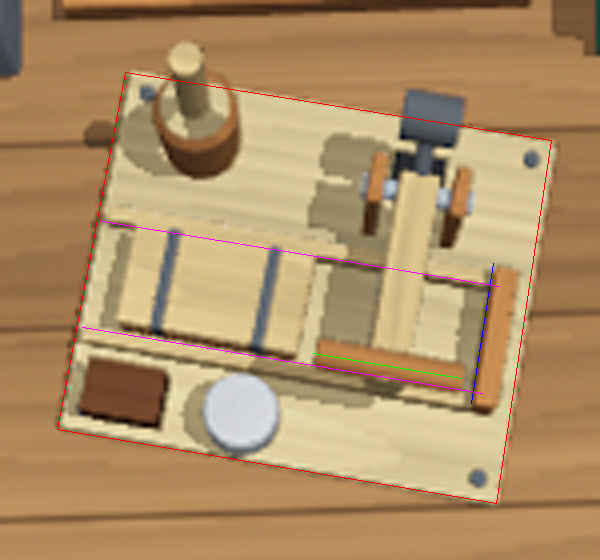

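View pics/scene1.png

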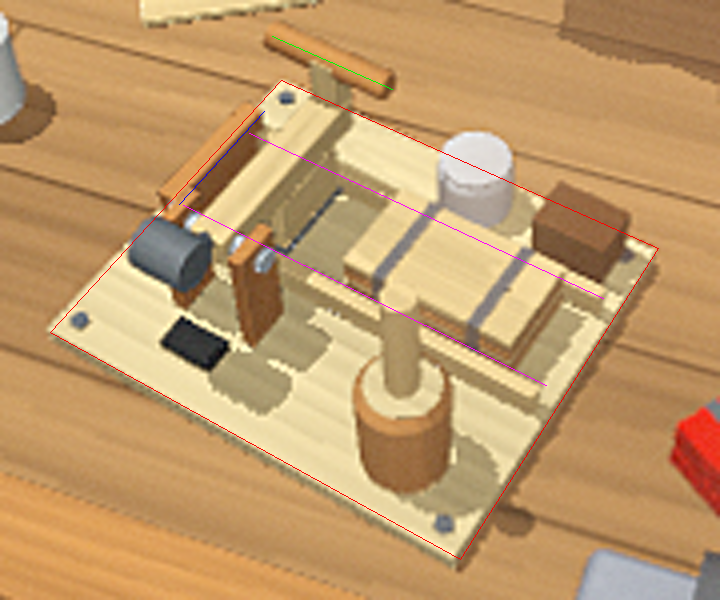

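The press fit overlays well: in the top crop the crossbar runs (317,352)→(465,377), the lane rails lie on the magenta lines, and the pale pack is at about (205,290). Press pose is about (0.586, −0.073), yaw −0.195. First I turn the tool to the press axes and shut the fingers.

Call:
{"fn": "apply_moves", "kwargs": {
  "targets": [
    {"translation":[0,0,0],"twist":0.9,"hand":0},
    {"translation":[0,0,0],"twist":0.9,"hand":0},
    {"translation":[0,0,0],"twist":0.9,"hand":0},
    {"translation":[0,0,0],"twist":0.9,"hand":0},
    {"translation":[0,0,0],"twist":0.93,"hand":0},
    {"translation":[0,0,0],"twist":0,"hand":0}
  ]
}}

```text
time: 1.8
tool_pos: [0.1593, -0.6043, 0.2533]
tool_rot: [-0.0, 0.995, -0.097, -0.0]
contact_force: [0.5, 0.9, -0.4]
gripper_width: 0.005
grasp_force: 0.0
```

```bash
cat >> h.py <<'E'
from scipy.spatial.transform import Rotation as R
PRESS=(.5855,-.0735,-.195)
def tcp():
    s=state();d=s["tool_pos"]-np.array([PRESS[0],PRESS[1],0]);a=PRESS[2];c,n=np.cos(a),np.sin(a)
    return np.array([d[0]*c+d[1]*n,-d[0]*n+d[1]*c,d[2]])
def delta(press_pt):
    s=state();Rm=R.from_quat(s["tool_rot"],scalar_first=True)
    return Rm.inv().apply(w(PRESS,press_pt)[0]-s["tool_pos"])*10   # move units
def info():
    s=state();Rm=R.from_quat(s["tool_rot"],scalar_first=True).as_matrix()
    print("t",s["time"],"press-tcp",tcp().round(4),"toolx yaw",np.arctan2(Rm[1,0],Rm[0,0]).round(3),"F",s["contact_force"].round(2),"w",round(s["gripper_width"],3))
E
python3 - <<'E'
from h import *
info();print(delta([-.126,.036,.182]))
E
```

```text
t 1.8 press-tcp [-0.3152 -0.6033  0.2533] toolx yaw -0.195 F [ 0.45  0.85 -0.38] w 0.005
[ 1.89205176 -6.39348835  0.71298991]
```

Call:
{"fn": "apply_moves", "kwargs": {
  "targets": [
    {"translation":[0.11,-0.4,0],"twist":0,"hand":0},
    {"translation":[0.11,-0.4,0],"twist":0,"hand":0},
    {"translation":[0.11,-0.4,0],"twist":0,"hand":0},
    {"translation":[0.11,-0.4,0],"twist":0,"hand":0},
    {"translation":[0.11,-0.4,0],"twist":0,"hand":0},
    {"translation":[0.11,-0.4,0],"twist":0,"hand":0},
    {"translation":[0.11,-0.4,0],"twist":0,"hand":0},
    {"translation":[0.11,-0.4,0],"twist":0,"hand":0}
  ]
}}

```text
time: 2.6
tool_pos: [0.3082, -0.306, 0.2535]
tool_rot: [0.0, 0.995, -0.097, 0.0]
contact_force: [0.7, -0.4, -0.7]
gripper_width: 0.004
grasp_force: 0.0
```

Call:
{"fn": "apply_moves", "kwargs": {
  "targets": [
    {"translation":[0.11,-0.4,0],"twist":0,"hand":0},
    {"translation":[0.11,-0.4,0],"twist":0,"hand":0},
    {"translation":[0.11,-0.4,0],"twist":0,"hand":0},
    {"translation":[0.11,-0.4,0],"twist":0,"hand":0},
    {"translation":[0.11,-0.4,0],"twist":0,"hand":0},
    {"translation":[0.11,-0.4,0],"twist":0,"hand":0},
    {"translation":[0.11,-0.4,0],"twist":0,"hand":0},
    {"translation":[0.0,0,0],"twist":0,"hand":0}
  ]
}}

```text
time: 3.4
tool_pos: [0.4387, -0.044, 0.2535]
tool_rot: [-0.001, 0.996, -0.093, 0.0]
contact_force: [-0.9, -0.4, -0.9]
gripper_width: -0.003
grasp_force: 0.0
```

```bash
python3 - <<'E'
from h import *
info();print(delta([-.126,.036,.182]))
im=grab_frame("scene");q=recognise("scene","bar");print([(d["point"],d["score"]) for d in q][:2])
E
```

```text
t 3.4 press-tcp [-0.1498  0.0005  0.2535] toolx yaw -0.186 F [-0.86 -0.39 -0.95] w -0.003
[ 0.24043332 -0.35210088  0.71562263]
[([0.5295, -0.057, 0.1829], 0.56)]
```

Call:
{"fn": "apply_moves", "kwargs": {
  "targets": [
    {"translation":[0.05,-0.12,0.2],"twist":0.09,"hand":0},
    {"translation":[0.05,-0.12,0.2],"twist":0,"hand":0},
    {"translation":[0.05,-0.12,0.2],"twist":0,"hand":0},
    {"translation":[0.05,0,0.12],"twist":0,"hand":0},
    {"translation":[0.05,0,0],"twist":0,"hand":0},
    {"translation":[0,0,0],"twist":0,"hand":0}
  ]
}}

```text
time: 4.1
tool_pos: [0.4698, -0.0187, 0.1819]
tool_rot: [0.0, 0.995, -0.103, 0.0]
contact_force: [0.8, 0.5, 0.8]
gripper_width: -0.001
grasp_force: 0.0
```

```bash
python3 - <<'E'
from h import *
info()
im=grab_frame("scene");cv2.imwrite("pics/s2.png",cv2.resize(im[110:320,180:400,::-1],None,fx=2.8,fy=2.8,interpolation=cv2.INTER_CUBIC))
E
```

```text
t 4.1 press-tcp [-0.1241  0.0313  0.1819] toolx yaw -0.205 F [0.84 0.51 0.78] w -0.001
```

View pics/s2.png

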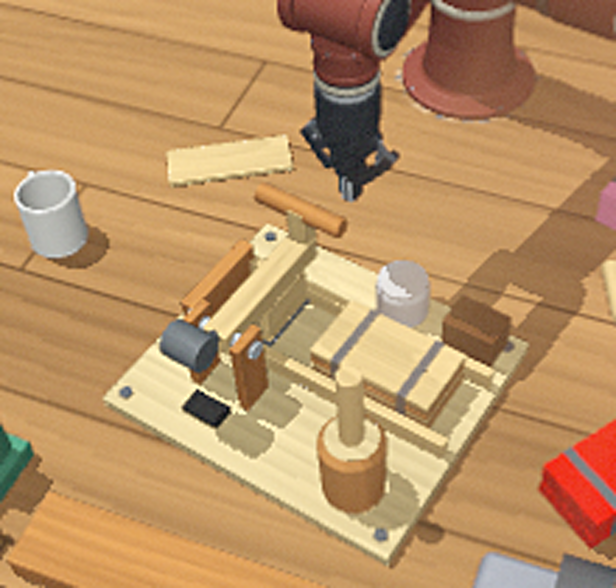

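Fingertips at (348,190), facing the hinge-opposite side of the bar's +y half (342,225), free of the upright. Approaching slowly.

Call:
{"fn": "apply_moves", "kwargs": {
  "targets": [
    {"translation":[0.05,-0.04,0],"twist":-0.1,"hand":0},
    {"translation":[0.05,0,0],"twist":0,"hand":0},
    {"translation":[0.05,0,0],"twist":0,"hand":0},
    {"translation":[0.05,0,0],"twist":0,"hand":0},
    {"translation":[0.04,0,0],"twist":0,"hand":0},
    {"translation":[0.04,0,0],"twist":0,"hand":0},
    {"translation":[0.03,0,0],"twist":0,"hand":0}
  ]
}}

```text
time: 4.85
tool_pos: [0.5008, -0.0197, 0.1813]
tool_rot: [0.0, 0.995, -0.097, -0.0]
contact_force: [0.1, 1.0, 0.7]
gripper_width: -0.005
grasp_force: 0.0
```

Call:
{"fn": "apply_moves", "kwargs": {
  "targets": [
    {"translation":[0.03,0,-0.03],"twist":0,"hand":0},
    {"translation":[0.03,0,-0.03],"twist":0,"hand":0},
    {"translation":[0.02,0,-0.03],"twist":0,"hand":0},
    {"translation":[0.02,0,-0.04],"twist":0,"hand":0}
  ]
}}

```text
time: 5.25
tool_pos: [0.5098, -0.0214, 0.1943]
tool_rot: [-0.0, 0.995, -0.097, -0.001]
contact_force: [-3.3, 1.2, 0.5]
gripper_width: 0.001
grasp_force: 1.5
```

```bash
cat > look.py <<'E'
from h import *
info();c=grab_frame("scene")
b=np.array([d["point"] for d in recognise("scene","bar")[:1]])
if len(b):
    d=b[0]-[PRESS[0],PRESS[1],0];a=PRESS[2];x=d[0]*np.cos(a)+d[1]*np.sin(a);print("bar press x,z",x.round(3),d[2].round(3),"gate~",(2.787-np.arctan2(d[2]-.115,x-.1)).round(2))
E
python3 look.py
```

```text
t 5.25 press-tcp [-0.0843  0.0364  0.1943] toolx yaw -0.194 F [-3.33  1.24  0.49] w 0.001
bar press x,z -0.057 0.186 gate~ 0.07
```

Call:
{"fn": "apply_moves", "kwargs": {
  "targets": [
    {"translation":[0.04,0,-0.07],"twist":0,"hand":0},
    {"translation":[0.05,0,-0.08],"twist":0,"hand":0},
    {"translation":[0.05,0,-0.08],"twist":0,"hand":0},
    {"translation":[0.05,0,-0.08],"twist":0,"hand":0},
    {"translation":[0.05,0,-0.06],"twist":0,"hand":0},
    {"translation":[0.05,0,-0.06],"twist":0,"hand":0}
  ]
}}

```text
time: 5.95
tool_pos: [0.5396, -0.0274, 0.2383]
tool_rot: [0.0, 0.995, -0.097, 0.001]
contact_force: [-0.8, -0.4, -0.1]
gripper_width: 0.0
grasp_force: 0.6
```

```bash
python3 look.py
```

```text
t 5.95 press-tcp [-0.054   0.0364  0.2383] toolx yaw -0.194 F [-0.76 -0.4  -0.06] w 0.0
bar press x,z -0.025 0.237 gate~ 0.42
```

Call:
{"fn": "apply_moves", "kwargs": {
  "targets": [
    {"translation":[0.06,0,-0.06],"twist":0,"hand":0},
    {"translation":[0.06,0,-0.06],"twist":0,"hand":0},
    {"translation":[0.06,0,-0.05],"twist":0,"hand":0},
    {"translation":[0.06,0,-0.05],"twist":0,"hand":0},
    {"translation":[0.06,0,-0.05],"twist":0,"hand":0},
    {"translation":[0.06,0,-0.04],"twist":0,"hand":0},
    {"translation":[0.06,0,-0.04],"twist":0,"hand":0},
    {"translation":[0.06,0,-0.03],"twist":0,"hand":0}
  ]
}}

```text
time: 6.85
tool_pos: [0.5865, -0.0365, 0.2757]
tool_rot: [-0.0, 0.995, -0.097, 0.0]
contact_force: [-0.5, -0.7, 0.9]
gripper_width: -0.004
grasp_force: 0.2
```

```bash
python3 look.py
```

```text
t 6.85 press-tcp [-0.0062  0.0365  0.2757] toolx yaw -0.194 F [-0.49 -0.67  0.85] w -0.004
bar press x,z -0.211 0.013 gate~ 5.61
```

Call:
{"fn": "apply_moves", "kwargs": {
  "targets": [
    {"translation":[0.06,0,-0.02],"twist":0,"hand":0},
    {"translation":[0.06,0,-0.02],"twist":0,"hand":0},
    {"translation":[0.06,0,-0.02],"twist":0,"hand":0},
    {"translation":[0.06,0,-0.02],"twist":0,"hand":0},
    {"translation":[0.06,0,-0.02],"twist":0,"hand":0},
    {"translation":[0.06,0,-0.01],"twist":0,"hand":0},
    {"translation":[0.06,0,-0.01],"twist":0,"hand":0},
    {"translation":[0.06,0,0],"twist":0,"hand":0}
  ]
}}

```text
time: 7.75
tool_pos: [0.6335, -0.0458, 0.2875]
tool_rot: [0.0, 0.995, -0.097, 0.0]
contact_force: [0.2, 0.6, -0.0]
gripper_width: -0.002
grasp_force: 0.0
```

Call:
{"fn": "apply_moves", "kwargs": {
  "targets": [
    {"translation":[0,0,0],"twist":0,"hand":0},
    {"translation":[0,0,0],"twist":0,"hand":0},
    {"translation":[0,0,0],"twist":0,"hand":0},
    {"translation":[0,0,0],"twist":0,"hand":0},
    {"translation":[0,0,0],"twist":0,"hand":0},
    {"translation":[0,0,0],"twist":0,"hand":0},
    {"translation":[0,0,0],"twist":0,"hand":0},
    {"translation":[0,0,0],"twist":0,"hand":0}
  ]
}}

```text
time: 8.55
tool_pos: [0.6329, -0.0456, 0.2873]
tool_rot: [-0.0, 0.995, -0.097, -0.0]
contact_force: [-0.4, 0.0, 0.3]
gripper_width: -0.001
grasp_force: 0.0
```

```bash
python3 look.py; python3 - <<'E'
from h import *
im=np.hstack([grab_frame("top")[90:230,250:400],grab_frame("scene")[140:280,200:350]])
cv2.imwrite("pics/s3.png",cv2.resize(im[:,:,::-1],None,fx=2.6,fy=2.6,interpolation=cv2.INTER_CUBIC))
E
```

```text
t 8.55 press-tcp [0.0411 0.0365 0.2873] toolx yaw -0.194 F [-0.44  0.04  0.33] w -0.001
bar press x,z 0.137 0.292 gate~ 1.42
```

View pics/s3.png

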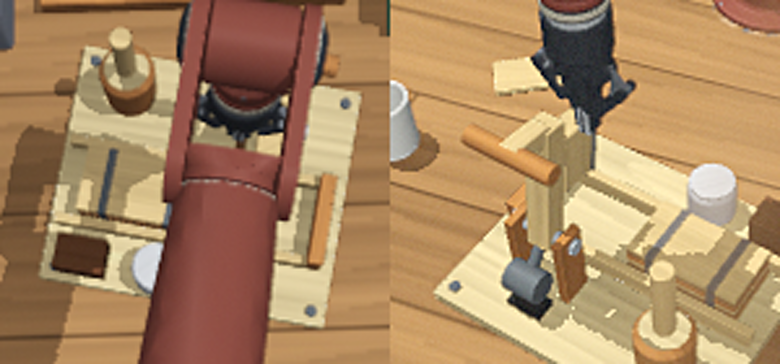

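In the scene view (right half) the crossbar is at (510,150), past the hinge, with the arm nearly upright. It's raised on its own and nothing touches it. Next, the pack's rear face from the first top picture.

```bash
python3 - <<'E'
from h import *
uv=np.array([(141,226),(119,323),(317,254),(297,355)])/4-.5+[250,90]
P=back("top",uv,.075);d=P-[PRESS[0],PRESS[1],0];a=PRESS[2]
print(np.c_[d[:,0]*np.cos(a)+d[:,1]*np.sin(a),-d[:,0]*np.sin(a)+d[:,1]*np.cos(a)].round(4))
print(delta([0,.256,.30]))
E
```

```text
[[ 0.0446  0.2313]
 [-0.0441  0.2347]
 [ 0.045   0.0744]
 [-0.0466  0.0768]]
[-0.4097779  -2.19496254 -0.12663826]
```

Call:
{"fn": "apply_moves", "kwargs": {
  "targets": [
    {"translation":[0,-0.2,-0.1],"twist":0,"hand":0},
    {"translation":[-0.05,-0.3,0],"twist":0,"hand":0},
    {"translation":[-0.07,-0.3,0],"twist":0,"hand":0},
    {"translation":[-0.07,-0.3,0],"twist":0,"hand":0},
    {"translation":[-0.07,-0.3,0],"twist":0,"hand":0},
    {"translation":[-0.07,-0.3,0],"twist":0,"hand":0},
    {"translation":[-0.08,-0.3,0],"twist":0,"hand":0},
    {"translation":[0,-0.2,0],"twist":0,"hand":0}
  ]
}}

```text
time: 9.55
tool_pos: [0.6348, 0.1802, 0.2974]
tool_rot: [-0.0, 0.995, -0.096, -0.0]
contact_force: [-0.2, -0.5, -0.1]
gripper_width: -0.0
grasp_force: 0.0
```

```bash
python3 - <<'E'
from h import *
info();print(get_calibration("wrist")["pose"].round(3) if hasattr(get_calibration("wrist")["pose"],"round") else 0)
im=np.hstack([grab_frame("top")[90:230,250:400],grab_frame("scene")[160:300,230:380]])
cv2.imwrite("pics/s4.png",cv2.resize(im[:,:,::-1],None,fx=2.6,fy=2.6,interpolation=cv2.INTER_CUBIC))
E
```

```text
t 9.55 press-tcp [-0.0008  0.2584  0.2974] toolx yaw -0.193 F [-0.24 -0.53 -0.06] w -0.0
[[-0.192  0.927  0.323  0.718]
 [-0.981 -0.181 -0.064  0.164]
 [-0.001 -0.329  0.944  0.418]
 [ 0.     0.     0.     1.   ]]
```

View pics/s4.png

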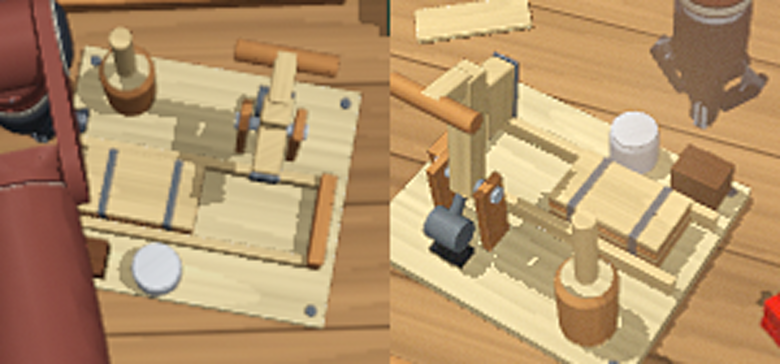

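Top view (left half): the arm is raised, its head above mid-lane, and the pack's leading end is at (195,205). The fingers are behind the pack's rear end, clear of the tin and gauge. Lowering.

Call:
{"fn": "apply_moves", "kwargs": {
  "targets": [
    {"translation":[0,-0.04,0.2],"twist":0,"hand":0},
    {"translation":[0,0,0.35],"twist":0,"hand":0},
    {"translation":[0,0,0.4],"twist":0,"hand":0},
    {"translation":[0,0,0.4],"twist":0,"hand":0},
    {"translation":[0,0,0.4],"twist":0,"hand":0},
    {"translation":[0,0,0.3],"twist":0,"hand":0},
    {"translation":[0,0,0.2],"twist":0,"hand":0},
    {"translation":[0,0,0.09],"twist":0,"hand":0}
  ]
}}

```text
time: 10.45
tool_pos: [0.6346, 0.1804, 0.0601]
tool_rot: [0.001, 0.995, -0.098, -0.002]
contact_force: [-0.5, -0.2, -0.0]
gripper_width: -0.0
grasp_force: 0.0
```

Call:
{"fn": "apply_moves", "kwargs": {
  "targets": [
    {"translation":[0,0.03,0],"twist":0,"hand":0},
    {"translation":[0,0.03,0],"twist":0,"hand":0},
    {"translation":[0,0.03,0],"twist":0,"hand":0},
    {"translation":[0,0.03,0],"twist":0,"hand":0},
    {"translation":[0,0.03,0],"twist":0,"hand":0},
    {"translation":[0,0.03,0],"twist":0,"hand":0},
    {"translation":[0,0.03,0],"twist":0,"hand":0}
  ]
}}

```text
time: 11.15
tool_pos: [0.6332, 0.1625, 0.0654]
tool_rot: [-0.001, 0.995, -0.097, 0.002]
contact_force: [0.9, 5.5, 3.6]
gripper_width: 0.001
grasp_force: 2.8
```

```bash
python3 look.py
```

```text
t 11.15 press-tcp [0.0011 0.2408 0.0654] toolx yaw -0.194 F [0.89 5.54 3.62] w 0.001
bar press x,z 0.136 0.295 gate~ 1.41
```

Call:
{"fn": "apply_moves", "kwargs": {
  "targets": [
    {"translation":[0,0.03,-0.02],"twist":0,"hand":0},
    {"translation":[0,0.05,0],"twist":0,"hand":0},
    {"translation":[0,0.06,0],"twist":0,"hand":0},
    {"translation":[0,0.06,0],"twist":0,"hand":0},
    {"translation":[0,0.06,0],"twist":0,"hand":0},
    {"translation":[0,0.06,0],"twist":0,"hand":0}
  ]
}}

```text
time: 11.85
tool_pos: [0.6258, 0.1296, 0.0655]
tool_rot: [-0.0, 0.995, -0.097, 0.0]
contact_force: [0.5, 5.5, 2.4]
gripper_width: -0.001
grasp_force: 2.5
```

```bash
python3 look.py; python3 - <<'E'
from h import *
im=np.hstack([grab_frame("top")[90:230,250:400],grab_frame("scene")[160:300,230:380]])
cv2.imwrite("pics/s5.png",cv2.resize(im[:,:,::-1],None,fx=2.6,fy=2.6,interpolation=cv2.INTER_CUBIC))
E
```

```text
t 11.85 press-tcp [2.00e-04 2.07e-01 6.55e-02] toolx yaw -0.194 F [0.55 5.55 2.41] w -0.001
bar press x,z 0.139 0.293 gate~ 1.43
```

View pics/s5.png

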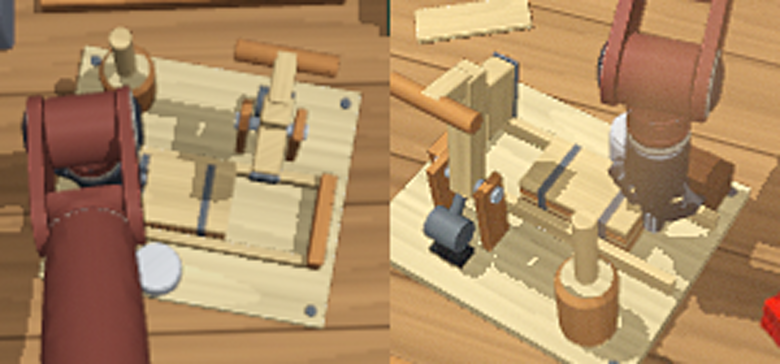

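The pack slides: its leading end is now at (226,200) in the top view, and it's flat and straight. Carrying on.

Call:
{"fn": "apply_moves", "kwargs": {
  "targets": [
    {"translation":[0,0.06,0],"twist":0,"hand":0},
    {"translation":[0,0.06,0],"twist":0,"hand":0},
    {"translation":[0,0.06,0],"twist":0,"hand":0},
    {"translation":[0,0.06,0],"twist":0,"hand":0},
    {"translation":[0,0.06,0],"twist":0,"hand":0},
    {"translation":[0,0.06,0],"twist":0,"hand":0},
    {"translation":[0,0.06,0],"twist":0,"hand":0},
    {"translation":[0,0.06,0],"twist":0,"hand":0}
  ]
}}

```text
time: 12.85
tool_pos: [0.6163, 0.0824, 0.0653]
tool_rot: [0.0, 0.995, -0.097, -0.0]
contact_force: [0.1, 2.1, -2.0]
gripper_width: -0.002
grasp_force: 1.0
```

Call:
{"fn": "apply_moves", "kwargs": {
  "targets": [
    {"translation":[0,0.06,0],"twist":0,"hand":0},
    {"translation":[0,0.06,0],"twist":0,"hand":0},
    {"translation":[0,0.06,0],"twist":0,"hand":0},
    {"translation":[0,0.06,0],"twist":0,"hand":0},
    {"translation":[0,0.05,0],"twist":0,"hand":0},
    {"translation":[0,0.04,0],"twist":0,"hand":0}
  ]
}}

```text
time: 13.45
tool_pos: [0.6101, 0.0502, 0.0654]
tool_rot: [-0.0, 0.995, -0.097, 0.0]
contact_force: [0.5, 2.4, -2.0]
gripper_width: -0.002
grasp_force: 1.1
```

```bash
python3 look.py; python3 - <<'E'
from h import *
im=np.hstack([grab_frame("top")[90:230,250:400],grab_frame("scene")[160:300,230:380]])
cv2.imwrite("pics/s6.png",cv2.resize(im[:,:,::-1],None,fx=2.6,fy=2.6,interpolation=cv2.INTER_CUBIC))
E
```

```text
t 13.45 press-tcp [0.0002 0.1261 0.0654] toolx yaw -0.194 F [ 0.53  2.35 -1.95] w -0.002
bar press x,z 0.135 0.295 gate~ 1.41
```

View pics/s6.png

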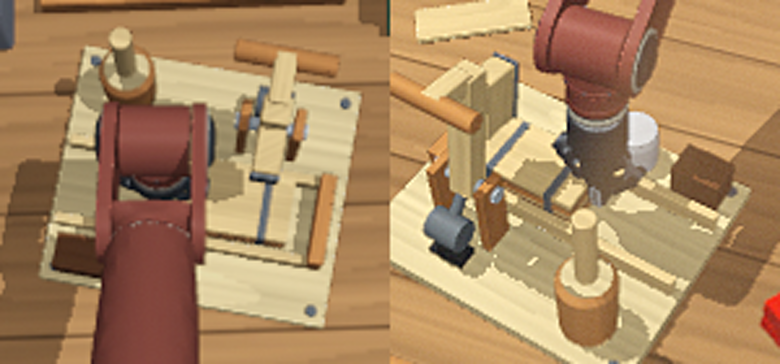

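The pack is under the raised arm, with about 30 mm left between its leading end (287,215) and the stop (312,215). Slowing down.

Call:
{"fn": "apply_moves", "kwargs": {
  "targets": [
    {"translation":[0,0.05,0],"twist":0,"hand":0},
    {"translation":[0,0.05,0],"twist":0,"hand":0},
    {"translation":[0,0.04,0],"twist":0,"hand":0},
    {"translation":[0,0.03,0],"twist":0,"hand":0},
    {"translation":[0,0.02,0],"twist":0,"hand":0}
  ]
}}

```text
time: 14.15
tool_pos: [0.6067, 0.0318, 0.0657]
tool_rot: [-0.0, 0.995, -0.097, 0.0]
contact_force: [0.7, 3.5, 1.3]
gripper_width: -0.001
grasp_force: 2.1
```

Call:
{"fn": "apply_moves", "kwargs": {
  "targets": [
    {"translation":[0,0.02,0],"twist":0,"hand":0},
    {"translation":[0,0.02,0],"twist":0,"hand":0},
    {"translation":[0,0.02,0],"twist":0,"hand":0}
  ]
}}

```text
time: 14.45
tool_pos: [0.6055, 0.0261, 0.0656]
tool_rot: [-0.0, 0.995, -0.097, 0.0]
contact_force: [1.1, 5.9, 1.9]
gripper_width: 0.003
grasp_force: 2.5
```

```bash
python3 look.py
```

```text
t 14.45 press-tcp [0.0003 0.1016 0.0656] toolx yaw -0.194 F [1.11 5.87 1.88] w 0.003
bar press x,z 0.137 0.294 gate~ 1.42
```

Call:
{"fn": "apply_moves", "kwargs": {
  "targets": [
    {"translation":[0,0.02,0],"twist":0,"hand":0},
    {"translation":[0,0.02,0],"twist":0,"hand":0}
  ]
}}

```text
time: 14.75
tool_pos: [0.6048, 0.0223, 0.0656]
tool_rot: [-0.0, 0.995, -0.097, 0.0]
contact_force: [1.1, 5.0, 3.4]
gripper_width: 0.002
grasp_force: 2.6
```

Call:
{"fn": "apply_moves", "kwargs": {
  "targets": [
    {"translation":[0,0.015,0],"twist":0,"hand":0},
    {"translation":[0,0.015,0],"twist":0,"hand":0}
  ]
}}

```text
time: 14.95
tool_pos: [0.6042, 0.0194, 0.0657]
tool_rot: [-0.0, 0.995, -0.097, 0.0]
contact_force: [1.2, 5.6, 3.6]
gripper_width: 0.003
grasp_force: 2.7
```

Call:
{"fn": "apply_moves", "kwargs": {
  "targets": [
    {"translation":[0,0.015,0],"twist":0,"hand":0},
    {"translation":[0,0.015,0],"twist":0,"hand":0}
  ]
}}

```text
time: 15.15
tool_pos: [0.6039, 0.0174, 0.0657]
tool_rot: [-0.002, 0.995, -0.097, 0.001]
contact_force: [3.8, 12.4, 3.0]
gripper_width: 0.0
grasp_force: 6.2
```

```bash
python3 look.py; python3 - <<'E'
from h import *
im=np.hstack([cv2.resize(grab_frame("top")[130:210,320:400],None,fx=5,fy=5,interpolation=cv2.INTER_CUBIC),cv2.resize(grab_frame("scene")[170:250,230:310],None,fx=5,fy=5,interpolation=cv2.INTER_CUBIC)])
cv2.imwrite("pics/s7.png",im[:,:,::-1])
E
```

```text
t 15.15 press-tcp [0.0004 0.0927 0.0657] toolx yaw -0.195 F [ 3.83 12.45  3.04] w 0.0
bar press x,z 0.018 0.057 gate~ 5.31
```

View pics/s7.png

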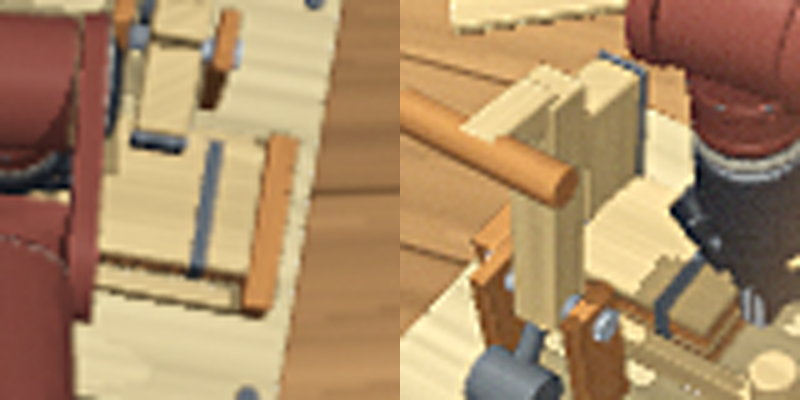

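The force jumped to 12 N and the top view shows the pack's leading end meeting the stop at (262,210), no gap. A tiny seating push and a hold, then back off.

Call:
{"fn": "apply_moves", "kwargs": {
  "targets": [
    {"translation":[0,0.006,0],"twist":0,"hand":0},
    {"translation":[0,0,0],"twist":0,"hand":0},
    {"translation":[0,0,0],"twist":0,"hand":0},
    {"translation":[0,0,0],"twist":0,"hand":0}
  ]
}}

```text
time: 15.75
tool_pos: [0.6039, 0.0174, 0.0657]
tool_rot: [-0.002, 0.995, -0.097, 0.001]
contact_force: [2.2, 10.1, 3.3]
gripper_width: 0.003
grasp_force: 5.4
```

Call:
{"fn": "apply_moves", "kwargs": {
  "targets": [
    {"translation":[0,-0.05,0],"twist":0,"hand":0},
    {"translation":[0,-0.15,0],"twist":0,"hand":0},
    {"translation":[0,-0.3,0],"twist":0,"hand":0},
    {"translation":[0,-0.3,0],"twist":0,"hand":0},
    {"translation":[0,-0.2,-0.2],"twist":0,"hand":0},
    {"translation":[0,0,-0.4],"twist":0,"hand":0},
    {"translation":[0,0,-0.4],"twist":0,"hand":0},
    {"translation":[0,0,-0.2],"twist":0,"hand":0}
  ]
}}

```text
time: 16.55
tool_pos: [0.6239, 0.1143, 0.1891]
tool_rot: [0.0, 0.995, -0.097, 0.002]
contact_force: [0.5, -0.1, -0.2]
gripper_width: 0.001
grasp_force: 0.0
```

Call:
{"fn": "apply_moves", "kwargs": {
  "targets": [
    {"translation":[0,0,0],"twist":0,"hand":0},
    {"translation":[0,0,0],"twist":0,"hand":0}
  ]
}}

```text
time: 16.75
tool_pos: [0.6222, 0.1138, 0.1846]
tool_rot: [0.0, 0.995, -0.097, -0.0]
contact_force: [0.1, 0.3, -1.6]
gripper_width: 0.005
grasp_force: 0.0
```

```bash
python3 look.py; python3 - <<'E'
from h import *
top=grab_frame("top")
im=np.hstack([cv2.resize(top[125:205,310:390],None,fx=5,fy=5,interpolation=cv2.INTER_CUBIC),cv2.resize(grab_frame("scene")[170:250,230:310],None,fx=5,fy=5,interpolation=cv2.INTER_CUBIC)])
cv2.imwrite("pics/s8.png",im[:,:,::-1])
for q in ["mallet","tin","gauge","pack"]: print(q,[(np.round(d["point"],3).tolist(),round(d["score"],2)) for d in recognise("scene",q)[:3]])
E
```

```text
t 16.75 press-tcp [-0.0003  0.1909  0.1846] toolx yaw -0.194 F [ 0.06  0.28 -1.62] w 0.005
bar press x,z 0.135 0.293 gate~ 1.41
mallet [([0.783, 0.099, 0.111], 0.68)]
tin [([0.595, -0.037, 0.071], 0.4)]
gauge [([0.544, 0.167, 0.07], 0.95), ([0.599, -0.04, 0.078], 0.3)]
pack [([0.599, -0.039, 0.074], 0.92), ([0.213, 0.324, 0.055], 0.75), ([0.674, 0.366, 0.053], 0.71)]
```

View pics/s8.png

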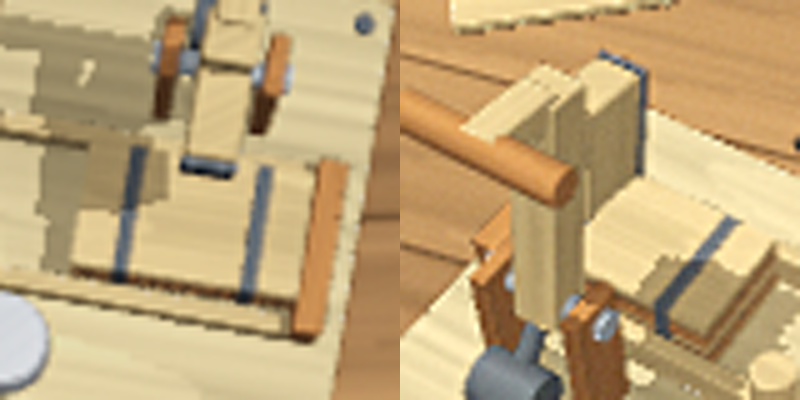

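The pack lies flat against the stop (top view (318,230)), the arm stands at about 1.4 rad, the bystanders are where they were and the gripper is free.

```bash
python3 -c "
from plant import *
print(job_done())"
```

```text
the job is handed in; nothing more can be done
None
```

I handed the job in at about 17 s: the hold-down arm stands raised by itself at about 1.4 rad and the pack rests against the stop; the hand-in returned no verdict.

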